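# Locate circuit boards in a test fixture and lock them

## Task

Slide the fixture's lock knob fully open, then set every circuit board on the bench flat in the bay whose strip matches its heat sink and push it fully home, its far edge (seen from the robot) against both dowels and its left edge against the end stop. When all are home, slide the knob fully to its left end so that the tabs hold the boards. Leave the multimeter, screwdriver and iron stand alone.

Things in the scene. Friction and masses are not known exactly. Their poses are not given: they have to be found in the camera images.
- board_red_mid (a point): Board with red heat sink, may be absent; starts flat on the bench. Rigid plate 70 (x) x 60 (y) x 8 mm, aluminium with green top, about 0.2 kg; in its middle a red finned heat sink 28 x 28 mm, 28 mm tall: grip it there. Point: plan centre, 22 mm above the plate's underside, half-way up the heat sink. z up. Half a turn makes no difference.
- bay_red (a point): Home point of the bay marked by a flat red strip (50 x 16 mm, on the bed 78 mm towards the robot, -x): where the red board's point is when home. Axes: x away from the robot to the bay's two dowels, y left to its end stop, z up. The bed's top is 22 mm lower. Bays are 120 mm apart in y; which colour is where varies.
- board_yellow_mid (a point): Board with yellow heat sink, may be absent; starts flat on the bench. Rigid plate 70 (x) x 60 (y) x 8 mm, aluminium with green top, about 0.2 kg; in its middle a yellow finned heat sink 28 x 28 mm, 28 mm tall: grip it there. Point: plan centre, 22 mm above the plate's underside, half-way up the heat sink. z up. Half a turn makes no difference.
- bay_yellow (a point): Home point of the bay marked by a flat yellow strip (50 x 16 mm, on the bed 78 mm towards the robot, -x): where the yellow board's point is when home. Axes: x away from the robot to the bay's two dowels, y left to its end stop, z up. The bed's top is 22 mm lower. Bays are 120 mm apart in y; which colour is where varies.
- board_blue_mid (a point): Board with blue heat sink, may be absent; starts flat on the bench. Rigid plate 70 (x) x 60 (y) x 8 mm, aluminium with green top, about 0.2 kg; in its middle a blue finned heat sink 28 x 28 mm, 28 mm tall: grip it there. Point: plan centre, 22 mm above the plate's underside, half-way up the heat sink. z up. Half a turn makes no difference.
- bay_blue (a point): Home point of the bay marked by a flat blue strip (50 x 16 mm, on the bed 78 mm towards the robot, -x): where the blue board's point is when home. Axes: x away from the robot to the bay's two dowels, y left to its end stop, z up. The bed's top is 22 mm lower. Bays are 120 mm apart in y; which colour is where varies.
- fixture: Locating fixture, fixed to the bench; axes as the bays'. Origin: under the middle bay's home point, at bench height. Its bed is a flat aluminium plate 190 (x) x 400 (y) x 12 mm centred here. 72 mm beyond in x, the lock's steel bar (14 mm wide, 330 mm long, top 28 mm above the bench) runs along y between two black guide blocks.
- dowels_mid (a point): Midway between the two dowels of the middle bay, at bed height; the other bays are alike. Dowels: steel, 8 mm across, 11 mm tall, 39 mm beyond the home point in x and 20 mm either side of it in y; a home board's far edge touches both.
- stop_mid (a point): Centre of the end stop of the middle bay, at bed height; the other bays are alike. Dark block 30 (x) x 10 (y) x 11 mm tall, 35 mm to the left (+y) of the home point; a home board's left edge touches it. Right (-y) of a home board the bed is free for 50 mm, up to the next bay's stop (but for the lock's tab at its far side), and 60 mm on the near side.
- lock (a joint): Lock slide, m: 0 = open, at its right (-y) end stop, tabs between the boards; 0.048 = locked, at its left (+y) end stop, a tab over each home board's far edge. Moves along the fixture's y with 2 N of friction, stays where left; starts shut or more than half shut.
- lock_grip (a point): Top centre, 64 mm above the bench, of the lock slide's black knob with orange band: 16 (x) x 26 (y) x 36 mm tall, standing on the bar; pinch it or push it from the side. Axes as the fixture's.
- lock_tab (a point): Free end of the middle bay's orange tab, mid-thickness, on the lock slide; the other bays are alike. Tabs are 14 mm wide, 4 mm thick, 12 mm above the bed (4 mm over a plate), and reach from the bar to 30 mm beyond the home points in x; open, centred 62 mm right (-y) of the home point, locked 14 mm right.
- multimeter: Red multimeter, 85 x 160 x 34 mm, lying beyond the fixture; bystander. Origin: centre of its underside.
- screwdriver: Screwdriver with a green handle lying beyond the fixture; bystander. Origin: centre of its underside.
- iron_stand: Black soldering-iron stand with a dish of brass wool, 110 x 160 mm, 80 mm tall, left of the fixture; bystander. Origin: centre of its underside.
Mind the look-alikes: they are no part of the job. What is shaped like the part that bears board_blue_mid but pink or white is not meant.

How it is judged:
On the way, in this order (a step that is already met when the one before it is completed fails the run):
1. the lock slide is fully open (value of joint lock below 0.003 m), for 0.2 s.
2. with the lock open, every board is home in its bay (value of joint lock below 0.003 m and x of board_red_mid in the frame of bay_red between -0.002 and 0.002 m and y of board_red_mid in the frame of bay_red between -0.002 and 0.002 m and z of board_red_mid in the frame of bay_red between -0.003 and 0.003 m and angle between the x axis of board_red_mid and the x axis of bay_red, either way round below 0.03 rad and angle between each of board_red_mid, board_yellow_mid, board_blue_mid's own z axis and vertical below 0.04 rad and x of board_yellow_mid in the frame of bay_yellow between -0.002 and 0.002 m and y of board_yellow_mid in the frame of bay_yellow between -0.002 and 0.002 m and z of board_yellow_mid in the frame of bay_yellow between -0.003 and 0.003 m and angle between the x axis of board_yellow_mid and the x axis of bay_yellow, either way round below 0.03 rad and x of board_blue_mid in the frame of bay_blue between -0.002 and 0.002 m and y of board_blue_mid in the frame of bay_blue between -0.002 and 0.002 m and z of board_blue_mid in the frame of bay_blue between -0.003 and 0.003 m and angle between the x axis of board_blue_mid and the x axis of bay_blue, either way round below 0.03 rad), for 0.2 s.
3. the lock slide is at its locked end (value of joint lock above 0.045 m), for 0.2 s.
At the end, for the whole second after the job is handed in: Every board that is present lies flat in the bay of its colour, its point within 2 mm of the home point in x and in y (3 mm in height) and its edges within 0.03 rad of the fixture's axes (either way round), tilted less than 0.04 rad and at rest; the lock slide is beyond 0.045 m (x of board_red_mid in the frame of bay_red between -0.002 and 0.002 m and y of board_red_mid in the frame of bay_red between -0.002 and 0.002 m and z of board_red_mid in the frame of bay_red between -0.003 and 0.003 m and angle between the x axis of board_red_mid and the x axis of bay_red, either way round below 0.03 rad and angle between each of board_red_mid, board_yellow_mid, board_blue_mid's own z axis and vertical below 0.04 rad and x of board_yellow_mid in the frame of bay_yellow between -0.002 and 0.002 m and y of board_yellow_mid in the frame of bay_yellow between -0.002 and 0.002 m and z of board_yellow_mid in the frame of bay_yellow between -0.003 and 0.003 m and angle between the x axis of board_yellow_mid and the x axis of bay_yellow, either way round below 0.03 rad and x of board_blue_mid in the frame of bay_blue between -0.002 and 0.002 m and y of board_blue_mid in the frame of bay_blue between -0.002 and 0.002 m and z of board_blue_mid in the frame of bay_blue between -0.003 and 0.003 m and angle between the x axis of board_blue_mid and the x axis of bay_blue, either way round below 0.03 rad and linear speed of each of board_red, board_yellow, board_blue below 0.01 m/s and value of joint lock above 0.045 m); the robot touches nothing.
It fails at once if the multimeter is shifted by more than 25 mm (distance of multimeter from where it was at the start of the episode above 0.025 m).
It fails at once if the screwdriver is shifted by more than 25 mm (distance of screwdriver from where it was at the start of the episode above 0.025 m).
It fails at once if the iron stand is shifted by more than 25 mm (distance of iron_stand from where it was at the start of the episode above 0.025 m).
Of board_red, board_yellow, board_blue only 2 to 3 are there at a start; the rules pass over those that are not, and their reading is None.
At some moment in a run one of board_red, board_yellow, board_blue may be knocked a few centimetres aside while the robot is not near it.
Once in a run the grip may slacken for a moment while it holds something.
It also fails if it takes over 210 s, if anything falls off the work surface, if the arm or the gripper's body presses on something with over 40 N, if the wrist force passes 120 N, or if a joint passes its speed limit or range.

## Robot

A 6-joint arm with a two-finger parallel gripper is mounted at the origin on the work surface. World frame = base frame: x ahead of the robot, y to its left, z up, the work surface at z = 0. Lengths are in m, angles in rad, forces in N, time in s.
With the tool pointing down it reaches from about 0.4 to 0.825 m from the base axis. Payload 7 kg.
Tool frame: the origin (TCP) lies midway between the tips of the shut fingers; the grasp point (between the pads) lies 19 mm behind it; z points along the fingers, y is the line along which they close (so a half turn about z gives the same grasp; the last joint's range is limited). The gripper opens to 88 mm and grips with 3 to 60 N. Pads are 19 mm wide; open, the fingers measure 130 mm over their backs; the gripper's body (78 mm by 193 mm) begins 47 mm behind the grasp point.
Start: joints at [-0.984, 0.359, 0.012, 0, -1.224, -0.288], TCP at [0.199, -0.645, 0.227] pointing down, gripper open.
Joint ranges: [-3.07, 3.07], [-1.43, 2.12], [-1.02, 1.25], [-3.03, 1.67], [-3.05, -0], [-3.03, 3.03]. Speed limits (rad/s): [2.39, 2.39, 3.01, 3.14, 3.14, 3.14].

## Interface

Orientations are given as [roll, pitch, yaw] about the fixed x, y, z axes, in that order (R = Rz(yaw) Ry(pitch) Rx(roll)).
In Python, from station import arm, grab_frame, camera_params, spot_in gives the robot as it stands.
- The arm moves only by the shell command python3 -m jog 'ROWS' [FORCE]. ROWS is JSON, a list that holds one entry, the list of rows, each a list of 7 numbers: the shift along the tool's x, y, z in mm, then the turn, a rotation vector about the tool's x, y, z in rad, then the finger opening in mm, from 0 to 87.6. In form: [[[x, y, z, wx, wy, wz, fingers], ...]]. A call has 1 to 20 rows; each row is the pose to reach, as a shift and turn from the pose commanded when the call began, along the tool's axes at that moment; what a row does not reach only later rows make up. A row lasts 1/8 s, in which the tool goes at most 62.5 mm and 10.7 degrees, less where a joint would pass 70% of its speed; a pose out of reach is approached as far as the arm can. A call with a gripper value outside its range is refused whole. The fingers move at their own pace and stop on an object; FORCE is the grip in N (left out, the last holds). Time passes only in rows, so rows that repeat a pose let the fingers close. It gives the time, the measured TCP pose, the force, the opening and the grip force at its end, in the units of the state.
- arm.get_state(): the state, without advancing time (a new reading comes with each control period).
- grab_frame(name): name is "side" or "top" or "wrist"; returns (picture, depth): 480x640x3 uint8, blue, green, red; 480x640 float32, m along the optical axis (not along the pixel's ray), 0 where there is no reading.
- camera_params(name): a dict with "mtx" (3x3 intrinsics, pixels), "R" (3x3) and "t" (3): a world point X has camera coordinates R X + t. Camera axes: x right, y down, z forward; pixel columns grow to the right and rows downward; lengths in m; the calibration is good to about 2 mm. A picture is of the moment at which its call begins: read the wrist's pose just before it. camera_params takes no time and is no camera call; for the wrist camera it gives the pose at the moment of the call.
- arm.job_done(): hands the job in; it is judged then, once.
Trained networks look in the newest picture that a camera, given by its name, has taken for a name from the list of things; names that differ only in an ending like _2 or _b are one class to them, and where a whole thing is asked for, a point or a joint stands for the part that bears it (a point fixed in the world has none). Each returns a list of dicts, best first, with "confidence" (0 to 1); they miss things now and then, are a little off and sometimes report something else, mostly with a low value. They report only what shows in the picture. A call takes as long as a camera call. They do not tell look-alikes from the thing itself.
- spot_in(query, camera): "uv" ([column, row] in pixels, amid what is visible of it).
The state is a dict: "t": time; "q": joint angles; "qd": joint speeds; "joint_efforts": joint torques, N m; "eef_pos": TCP position; "ee_rot": TCP orientation; "force": force on the tool from outside, world axes, zero at the start; "moment": the same for the moment, N m; "width": finger opening in m; "gripper_force": force on a finger pad.
Only numpy, scipy, OpenCV 4.12 (cv2) and the standard library are available. Lean on these libraries where they do the work, as an engineer would, in place of code of your own. Each camera call takes 0.05 s, during which the arm holds its last target. There are 200 camera calls.

## Working session

There is one attempt and no reset: what is moved stays moved. The work goes in short steps, Python scripts to look and compute and a shell command to move; the robot and the scene stay as the last step left them, time stands still between calls to the robot, and variables do not carry over. Pictures are saved under pics/ and viewed, at most 14 in all, crops included, and the job is handed in when it is done.

```bash
mkdir -p pics; ls; cat > h.py <<'E'
from station import arm, grab_frame, camera_params, spot_in
import numpy as np, cv2
from scipy.spatial.transform import Rotation as Ro
def ray(cam,uv,z,P=None):
    P=P or camera_params(cam)
    R=np.array(P["R"]);t=np.array(P["t"]);K=np.array(P["mtx"])
    d=R.T@np.linalg.inv(K)@np.array([uv[0],uv[1],1.]);c=-R.T@t
    return c+d*(z-c[2])/d[2]
def proj(cam,X,P=None):
    P=P or camera_params(cam)
    p=np.array(P["mtx"])@(np.array(P["R"])@np.array(X)+np.array(P["t"]));return p[:2]/p[2]
def st():
    s=arm.get_state();print("t",round(s["t"],2),"pos",np.round(s["eef_pos"],4),"rot",np.round(s["ee_rot"],4),"F",np.round(s["force"],1),"w",round(s["width"],4),"gf",s["gripper_force"]);return s
def totool(target,yaw=None):
    "mm shift in tool axes to reach world target; turn about tool z"
    s=arm.get_state();R=Ro.from_euler('xyz',s["ee_rot"])
    print("shift mm",np.round(1000*R.inv().apply(np.array(target)-s["eef_pos"]),1))
E
python3 - <<'E'
from h import *
st()
for c in("top","side"):
    im,d=grab_frame(c);cv2.imwrite(f"pics/{c}0.png",im);np.save(f"pics/{c}0d.npy",d)
    for q in("board_red_mid","board_yellow_mid","board_blue_mid","bay_red","fixture","lock_grip","lock_tab"):
        try: print(c,q,[(np.round(r["uv"]).tolist(),round(r["confidence"],2)) for r in spot_in(q,c)][:4])
        except Exception as e: print(q,e)
E
```

```text
pics
t 0.0 pos [ 0.1985 -0.6446  0.2257] rot [ 3.1400e+00 -1.0000e-04 -2.8429e+00] F [ 0.1 -0.   0.1] w 0.0877 gf 0.0
top board_red_mid []
top board_yellow_mid [([424.0, 201.0], 0.97)]
top board_blue_mid [([430.0, 299.0], 0.74), ([280.0, 259.0], 0.71), ([476.0, 294.0], 0.7), ([490.0, 345.0], 0.62)]
top bay_red []
top fixture [([288.0, 224.0], 0.93)]
top lock_grip [([280.0, 198.0], 0.63), ([281.0, 260.0], 0.62)]
top lock_tab [([276.0, 192.0], 0.8)]
side board_red_mid []
side board_yellow_mid [([343.0, 190.0], 0.6), ([292.0, 286.0], 0.28)]
side board_blue_mid [([415.0, 222.0], 0.97), ([426.0, 200.0], 0.73), ([464.0, 209.0], 0.7), ([422.0, 165.0], 0.68)]
side bay_red []
side fixture [([291.0, 288.0], 0.68)]
side lock_grip [([270.0, 269.0], 0.72), ([246.0, 427.0], 0.25)]
side lock_tab [([264.0, 270.0], 0.75)]
```

View pics/top0.png

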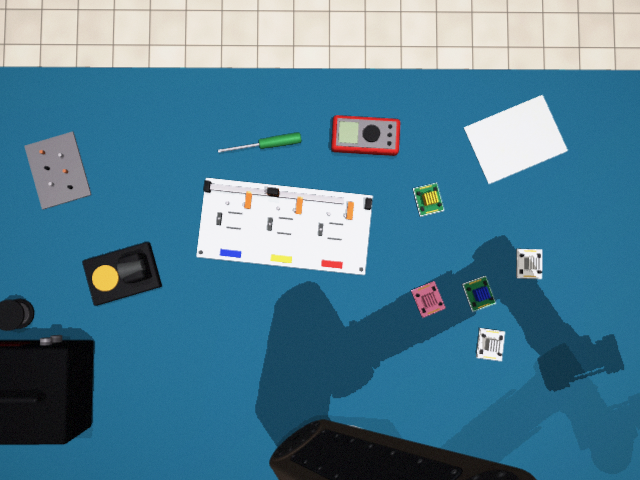

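View pics/side0.png

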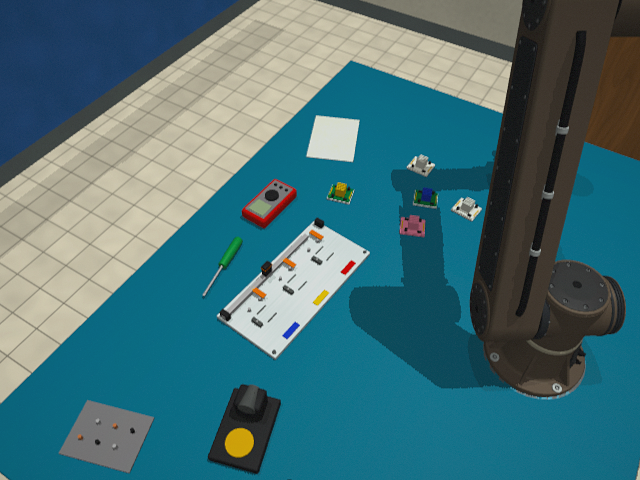

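Top view: the yellow board is at (428,199) and the dark blue one at (480,294). The look-alikes are pink (428,299) and white (530,264) and (491,345). No red board shows in either view. The bays read left to right as blue (230,253), yellow (281,259) and red (331,264), with the lock knob at (272,192).

```bash
cat > m.py <<'E'
from h import *
def bed(im,cam="top"):
    m=((im.min(2)>200)*255).astype(np.uint8)
    m=cv2.morphologyEx(m,cv2.MORPH_CLOSE,np.ones((15,15)))
    cs,_=cv2.findContours(m,cv2.RETR_EXTERNAL,cv2.CHAIN_APPROX_SIMPLE)
    c=[c for c in cs if cv2.pointPolygonTest(c,(285.,226.),False)>=0][0]
    w=np.array([ray(cam,p[0],0.012)[:2] for p in c],np.float32)
    return cv2.minAreaRect(w)
def board(im,uv,zt=0.036,cam="top",r=25,P=None,col=None):
    "plate outline by saturation of non-bench colour"
E
python3 - <<'E'
from m import *
im=cv2.imread("pics/top0.png")
print("bed",bed(im))
for n,uv,z in(("blueS",(230.5,253.5),.012),("yelS",(281.5,259),.012),("redS",(331.5,264.5),.012),("knob",(273,191.5),.064),("Y",(430,198),.036),("B",(482,294),.036),("gblkL",(207,186),.03),("gblkR",(368,203),.03)):
    print(n,np.round(ray("top",uv,z),4))
c=im[150:350,380:580];cv2.imwrite("pics/c1.png",cv2.resize(c,None,fx=3,fy=3,interpolation=cv2.INTER_CUBIC))
E
```

```text
bed ((0.5881980061531067, 0.13795645534992218), (0.39816978573799133, 0.18816395103931427), 83.9702377319336)
blueS [0.5217 0.2646 0.012 ]
yelS [0.5089 0.1445 0.012 ]
redS [0.4962 0.0267 0.012 ]
knob [0.6609 0.1614 0.064 ]
Y [ 0.6511 -0.2024  0.036 ]
B [ 0.4282 -0.3201  0.036 ]
gblkL [0.6788 0.3184 0.03  ]
gblkR [ 0.6398 -0.0582  0.03  ]
```

View pics/c1.png

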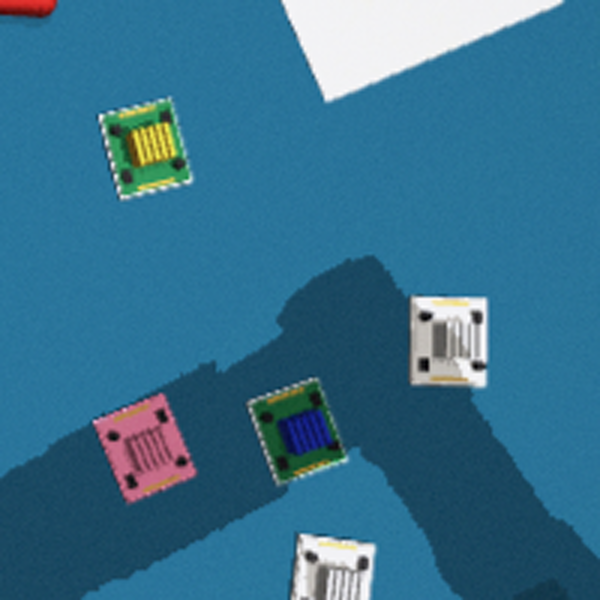

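The crop confirms the choices: yellow board at crop (145,148), dark blue board at crop (297,432), the rest pink or white. I'll open the lock first, going above the knob.

```bash
cat >> h.py <<'E'
def go(target,yaw):
    s=arm.get_state();R=Ro.from_euler('xyz',s["ee_rot"]);T=Ro.from_euler('xyz',[np.pi,0,yaw])
    print("shift mm",np.round(1000*R.inv().apply(np.array(target)-s["eef_pos"]),1),"turn",np.round((R.inv()*T).as_rotvec(),4))
E
python3 - <<'E'
from h import *
go([.661,.1614,.16],np.pi-.105)
for n,uv in(("tabM",(299,213)),("tabL",(247.5,207)),("tabR",(350,218))):
    p=ray("top",uv,.026)[:2]-[.5875,.137]; print(n,np.round([p@[.9945,-.105],p@[.105,.9945]],4))
E
```

```text
shift mm [-679.2  634.7   66.6] turn [-0.      0.      0.4038]
tabM [ 0.0322 -0.0305]
tabL [0.0333 0.0909]
tabR [ 0.0333 -0.1505]
```

```bash
python3 -m jog '[[[-679,635,0,0,0,0.404,60],[-679,635,0,0,0,0.404,60],[-679,635,0,0,0,0.404,60],[-679,635,0,0,0,0.404,60],[-679,635,0,0,0,0.404,60],[-679,635,0,0,0,0.404,60],[-679,635,0,0,0,0.404,60],[-679,635,0,0,0,0.404,60],[-679,635,0,0,0,0.404,60],[-679,635,0,0,0,0.404,60],[-679,635,0,0,0,0.404,60],[-679,635,0,0,0,0.404,60],[-679,635,0,0,0,0.404,60],[-679,635,0,0,0,0.404,60],[-679,635,0,0,0,0.404,60],[-679,635,0,0,0,0.404,60],[-679,635,66,0,0,0.404,60],[-679,635,66,0,0,0.404,60],[-679,635,66,0,0,0.404,60]]]'
python3 - <<'E'
from h import *
st(); P=camera_params("wrist"); im,d=grab_frame("wrist");cv2.imwrite("pics/w1.png",im)
P["mtx"]=np.array(P["mtx"]);np.savez("pics/w1.npz",**P)
print(spot_in("lock_grip","wrist")[:2]); print(proj("wrist",[.661,.1614,.064],P))
E
```

```text
t: 3.18
eef_pos: [0.6612, 0.1611, 0.1621]
ee_rot: [-3.141, 0.001, 3.036]
force: [-0.5, 0.2, 0.8]
width: 0.0599
gripper_force: 0.0
t 3.17 pos [0.6612 0.1611 0.1621] rot [-3.1410e+00  9.0000e-04  3.0364e+00] F [-0.5  0.2  0.8] w 0.0599 gf 0.0
[{'uv': [302.2, 220.1], 'confidence': 0.66}]
[320.02000271 238.65982913]
```

View pics/w1.png

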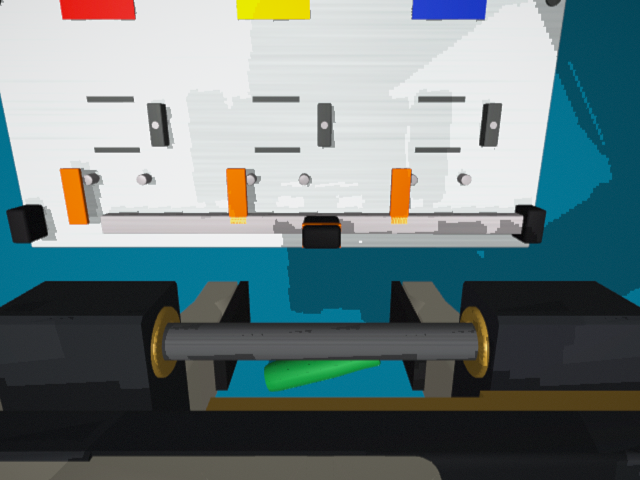

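The wrist view shows the knob top centred near (322,235), within a couple of pixels of the prediction. The stops are at (157,124), (324,124) and (491,124), the dowels at (144,180), (305,180) and (466,180). I'll fit the fixture pose from these.

```bash
python3 - <<'E'
from h import *
from scipy.optimize import least_squares
P=dict(np.load("pics/w1.npz"))
L=[];W=[]
for u,y in((158,-120),(324.5,0),(491,120)):
    L.append([0,(y+35)/1e3]);W.append(ray("wrist",(u,124),.023,P)[:2])
for u,y in((145,-120),(305,0),(466,120)):
    L.append([.039,(y+20)/1e3]);W.append(ray("wrist",(u,180),.020,P)[:2])
L=np.array(L);W=np.array(W)
def M(p,L): c,s=np.cos(p[2]),np.sin(p[2]);return L@np.array([[c,s],[-s,c]])+p[:2]
r=least_squares(lambda p:(M(p,L)-W).ravel(),[.588,.137,-.105])
print(r.x,np.round(r.fun.reshape(-1,2)*1e3,1))
k=ray("wrist",(322,235),.064,P)[:2];print(k)
c,s=np.cos(r.x[2]),np.sin(r.x[2]);d=k-r.x[:2];print(d@[c,s],d@[-s,c])
E
```

```text
[ 0.58614657  0.13785158 -0.1046428 ] [[ 0.5 -1.8]
 [ 0.6  0.4]
 [ 0.6  2.6]
 [-0.5 -1.4]
 [-0.5 -0.1]
 [-0.7  0.4]]
[0.65864241 0.16295979]
0.06947668485225021 0.03254319972240479
```

```bash
python3 -m jog '[[[0,0,60,0,0,0,60],[0,0,120,0,0,0,60],[0,0,124,0,0,0,60],[0,0,124,0,0,0,60],[0,0,124,0,0,0,15],[0,0,124,0,0,0,15],[0,0,124,0,0,0,15],[0,0,124,0,0,0,15],[0,-8,124,0,0,0,15],[0,-16,124,0,0,0,15],[0,-24,124,0,0,0,15],[0,-28,124,0,0,0,15],[0,-30,124,0,0,0,15],[0,-30,124,0,0,0,15]]]' 15
```

```text
t: 5.03
eef_pos: [0.6576, 0.131, 0.037]
ee_rot: [-3.141, 0.0, 3.036]
force: [-2.1, 0.1, 5.6]
width: 0.0259
gripper_force: 15.0
```

```bash
python3 -m jog '[[[0,-2,0,0,0,0,15],[0,-3,0,0,0,0,15],[0,-4,0,0,0,0,15],[0,-5,0,0,0,0,15],[0,-5,0,0,0,0,15]]]'
```

```text
t: 5.65
eef_pos: [0.6577, 0.1293, 0.0367]
ee_rot: [3.138, 0.002, 3.037]
force: [-1.3, 13.2, 1.4]
width: 0.0258
gripper_force: 15.0
```

```bash
python3 -m jog '[[[0,3,0,0,0,0,60],[0,3,0,0,0,0,60],[0,3,0,0,0,0,60],[0,3,-60,0,0,0,60],[0,3,-123,0,0,0,60],[-28,-330,-123,0,0,-0.355,60],[-28,-330,-123,0,0,-0.355,60],[-28,-330,-123,0,0,-0.355,60],[-28,-330,-123,0,0,-0.355,60],[-28,-330,-123,0,0,-0.355,60],[-28,-330,-123,0,0,-0.355,60],[-28,-330,-123,0,0,-0.355,60],[-28,-330,-123,0,0,-0.355,60]]]'
python3 - <<'E'
from h import *
st(); P=camera_params("wrist"); im,d=grab_frame("wrist");cv2.imwrite("pics/w2.png",im)
P["mtx"]=np.array(P["mtx"]);np.savez("pics/w2.npz",**P)
hsv=cv2.cvtColor(im,cv2.COLOR_BGR2HSV)
def mask(lo,hi):
    m=cv2.inRange(hsv,lo,hi);m=cv2.morphologyEx(m,cv2.MORPH_CLOSE,np.ones((5,5)));c=max(cv2.findContours(m,0,2)[0],key=cv2.contourArea);return c
c=mask((20,120,80),(34,255,255));print("yel",cv2.minAreaRect(c),cv2.boundingRect(c))
g=mask((40,80,30),(85,255,255));print("green",cv2.minAreaRect(g))
w=np.array([ray("wrist",p[0],.008,P)[:2] for p in g],np.float32);print("plate",cv2.minAreaRect(w))
im2,_=grab_frame("top");cv2.imwrite("pics/top1.png",im2)
for n,uv in(("tabM",(299,213)),):pass
cv2.imwrite("pics/c2.png",np.hstack([cv2.resize(im,(480,360)),cv2.resize(im2[170:290,190:297],(320,360))]))
E
```

```text
t: 7.28
eef_pos: [0.6501, -0.2036, 0.1594]
ee_rot: [3.141, -0.0, -2.892]
force: [-0.5, 0.1, 0.6]
width: 0.0601
gripper_force: 0.0
t 7.28 pos [ 0.6501 -0.2036  0.1594] rot [ 3.1414e+00 -2.0000e-04 -2.8916e+00] F [-0.5  0.1  0.6] w 0.0601 gf 0.0
yel ((423.0, 400.0), (18.0, 432.0), 90.0) (207, 391, 433, 19)
green ((316.5, 219.5), (81.0, 71.0), 90.0)
plate ((0.6511803865432739, -0.20562084019184113), (0.065569669008255, 0.05581952631473541), 14.270216941833496)
```

View pics/c2.png

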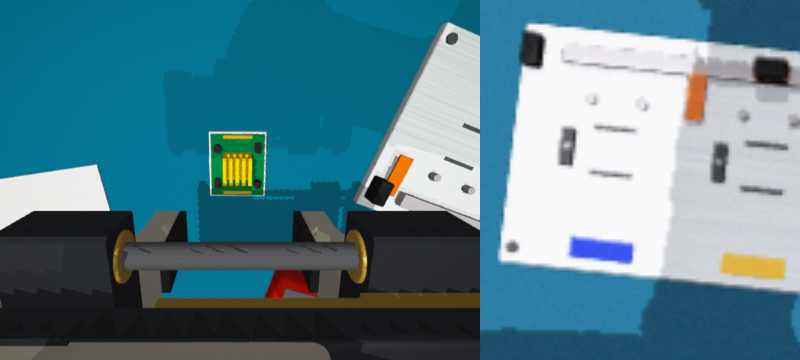

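The wrist view shows the yellow board squarely between the fingers (237,165 in the half-size picture), so the yaw matches. In the top crop the tab sits right of the blue bay, so the lock is open. I'll grasp the yellow board.

```bash
python3 -m jog '[[[0,-2,60,0,0,0,60],[0,-2,120,0,0,0,60],[0,-2,147,0,0,0,60],[0,-2,147,0,0,0,60],[0,-2,147,0,0,0,15],[0,-2,147,0,0,0,15],[0,-2,147,0,0,0,15],[0,-2,147,0,0,0,15],[0,-2,147,0,0,0,15],[0,-2,100,0,0,0,15],[0,-2,47,0,0,0,15],[0,-2,47,0,0,0,15]]]' 40
python3 - <<'E'
from h import *
c,s=np.cos(-.105),np.sin(-.105)
p=np.array([.5865,.1375])+[-.010*c+.006*s,-.010*s-.006*c]
print(p);go([p[0],p[1],.113],np.pi-.105)
E
```

```text
t: 8.88
eef_pos: [0.6535, -0.2068, 0.1176]
ee_rot: [-3.138, 0.008, -2.891]
force: [-0.6, 0.8, -2.2]
width: 0.0275
gripper_force: 40.0
[0.57592623 0.13258112]
shift mm [ -8.9 348.    3.6] turn [-0.0018  0.0082  0.3553]
```

```bash
python3 -m jog '[[[-11,346,0,0,0,0.3556,15],[-11,346,0,0,0,0.3556,15],[-11,346,0,0,0,0.3556,15],[-11,346,0,0,0,0.3556,15],[-11,346,0,0,0,0.3556,15],[-11,346,0,0,0,0.3556,15],[-11,346,0,0,0,0.3556,15],[-11,346,0,0,0,0.3556,15],[-11,346,0,0,0,0.3556,15],[-11,346,0,0,0,0.3556,15]]]'
python3 - <<'E'
from h import *
st(); P=camera_params("wrist"); im,d=grab_frame("wrist");cv2.imwrite("pics/w3.png",im)
P["mtx"]=np.array(P["mtx"]);np.savez("pics/w3.npz",**P)
cv2.imwrite("pics/c3.png",im)
E
```

```text
t: 10.12
eef_pos: [0.5759, 0.1308, 0.1123]
ee_rot: [-3.141, -0.0, 3.034]
force: [0.7, -0.9, -2.3]
width: 0.0279
gripper_force: 40.0
t 10.12 pos [0.5759 0.1308 0.1123] rot [-3.1414e+00 -3.0000e-04  3.0343e+00] F [ 0.7 -0.9 -2.3] w 0.0279 gf 39.983866810798645
```

View pics/c3.png

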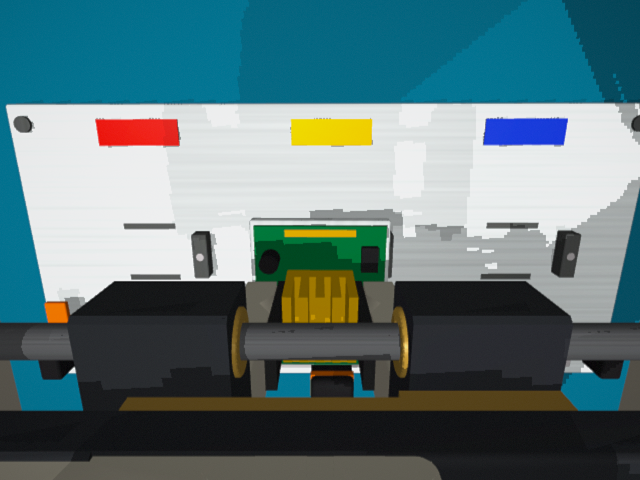

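The yellow board is held level and square above the yellow bay, its near edge at row 222 and the strip at (331,132). I'll lower it and push.

```bash
python3 -m jog '[[[0,0,50,0,0,0,15],[0,0,75,0,0,0,15],[0,0,84,0,0,0,15],[0,0,86,0,0,0,15],[0,0,88,0,0,0,15],[0,0,88,0,0,0,15]]]'
```

```text
t: 10.92
eef_pos: [0.5763, 0.1321, 0.0254]
ee_rot: [3.141, 0.001, 3.036]
force: [-0.5, -0.1, -1.2]
width: 0.0278
gripper_force: 40.0
```

```bash
python3 -m jog '[[[0,2,1,0,0,0,15],[0,4,1,0,0,0,15],[0,5,1,0,0,0,15],[0,6,1,0,0,0,15],[0,7,1,0,0,0,15],[0,8,1,0,0,0,15],[0,8,1,0,0,0,15]]]'
```

```text
t: 11.8
eef_pos: [0.5771, 0.1381, 0.025]
ee_rot: [-3.14, 0.001, 3.036]
force: [0.5, -9.6, 7.5]
width: 0.0277
gripper_force: 40.0
```

```bash
python3 -m jog '[[[-3,-0.5,0,0,0,0,15],[-6,-0.5,0,0,0,0,15],[-8,-0.5,0,0,0,0,15],[-9,-0.5,0,0,0,0,15],[-10,-0.5,0,0,0,0,15],[-11,-0.5,0,0,0,0,15],[-12,-0.5,0,0,0,0,15],[-12,-0.5,0,0,0,0,15]]]'
```

```text
t: 12.8
eef_pos: [0.586, 0.1371, 0.025]
ee_rot: [-3.14, -0.003, 3.036]
force: [-13.6, -1.5, 16.6]
width: 0.0275
gripper_force: 40.0
```

```bash
python3 -m jog '[[[0.5,1,-0.5,0,0,0,15],[0.5,1.5,-0.5,0,0,0,15],[0.5,2,-0.5,0,0,0,15],[0,2,-0.5,0,0,0,15],[0,2,-0.5,0,0,0,15]]]'
```

```text
t: 13.42
eef_pos: [0.586, 0.1372, 0.0251]
ee_rot: [-3.137, -0.004, 3.036]
force: [-10.2, -9.1, 13.5]
width: 0.0278
gripper_force: 40.0
```

```bash
python3 -m jog '[[[0.7,-0.7,-0.5,0,0,0,15],[0.7,-0.7,-0.5,0,0,0,40],[0.7,-0.7,-0.5,0,0,0,40],[0.7,-0.7,-0.5,0,0,0,40],[0.7,-0.7,-40,0,0,0,40],[0.7,-0.7,-100,0,0,0,60],[0.7,-0.7,-135,0,0,0,60],[0.7,-0.7,-135,0,0,0,60],[0.7,-0.7,-135,0,0,0,60]]]'
cat > lk.py <<'E'
from h import *
import sys
def look(name,box=None):
    s=st(); P=camera_params("wrist"); im,d=grab_frame("wrist");cv2.imwrite(f"pics/{name}.png",im)
    P["mtx"]=np.array(P["mtx"]);np.savez(f"pics/{name}.npz",**P)
    hsv=cv2.cvtColor(im,cv2.COLOR_BGR2HSV);m=cv2.inRange(hsv,(40,80,20),(85,255,255));m=cv2.morphologyEx(m,cv2.MORPH_CLOSE,np.ones((9,9)))
    for g in cv2.findContours(m,0,2)[0]:
        if cv2.contourArea(g)>1500:
            for z in(.008,.020):
                w=np.array([ray("wrist",p[0],z,P)[:2] for p in g],np.float32);print("px",np.round(cv2.minAreaRect(g)[0]),"z",z,"plate",[np.round(v,4) for v in cv2.minAreaRect(w)])
look(sys.argv[1])
E
python3 lk.py w4
```

```text
t: 14.55
eef_pos: [0.5876, 0.1395, 0.1587]
ee_rot: [3.141, -0.0, 3.036]
force: [0.1, -0.4, -1.1]
width: 0.0597
gripper_force: 0.0
t 14.55 pos [0.5876 0.1395 0.1587] rot [ 3.1413e+00 -3.0000e-04  3.0358e+00] F [ 0.1 -0.4 -1.1] w 0.0597 gf 0.0
px [316. 221.] z 0.008 plate [array([0.5889, 0.1366]), array([0.0579, 0.068 ]), np.float64(83.8823)]
px [316. 221.] z 0.02 plate [array([0.586, 0.137]), array([0.0557, 0.0653]), np.float64(83.8824)]
```

View pics/w4.png

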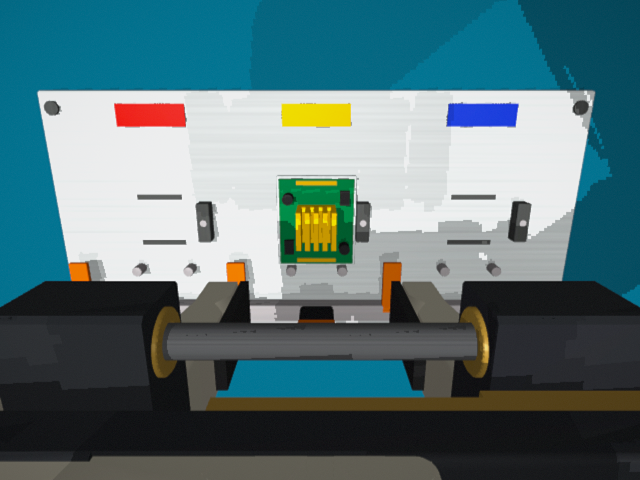

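The yellow board is home: left edge touching the stop (362,221), far edge at both dowels (291 and 342, row 270). Next is the blue one.

```bash
python3 -m jog '[[[110,-474,0,0,0,-0.455,60],[110,-474,0,0,0,-0.455,60],[110,-474,0,0,0,-0.455,60],[110,-474,0,0,0,-0.455,60],[110,-474,0,0,0,-0.455,60],[110,-474,0,0,0,-0.455,60],[110,-474,0,0,0,-0.455,60],[110,-474,0,0,0,-0.455,60],[110,-474,0,0,0,-0.455,60],[110,-474,0,0,0,-0.455,60],[110,-474,0,0,0,-0.455,60],[110,-474,0,0,0,-0.455,60]]]'; python3 lk.py w5
```

```text
t: 16.1
eef_pos: [0.429, -0.3195, 0.159]
ee_rot: [3.142, 0.0, -2.791]
force: [-0.4, -0.2, 0.0]
width: 0.0599
gripper_force: 0.0
t 16.1 pos [ 0.429  -0.3195  0.159 ] rot [ 3.1415  0.     -2.7907] F [-0.4 -0.2  0. ] w 0.0599 gf 0.0
px [316. 214.] z 0.008 plate [array([ 0.4264, -0.323 ]), array([0.0659, 0.0556]), np.float64(19.3709)]
px [316. 214.] z 0.02 plate [array([ 0.4237, -0.3238]), array([0.0633, 0.0534]), np.float64(19.3709)]
```

View pics/w5.png

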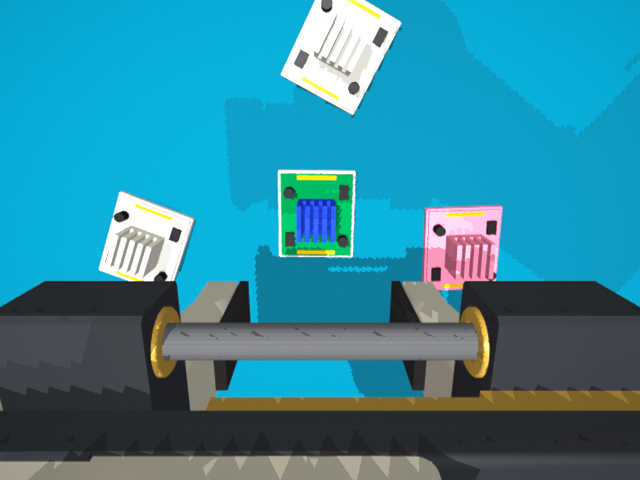

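The blue board is between the fingers at (316,214). The white look-alikes at (147,240) and (340,55) and the pink one at (465,245) are clear of the fingers. I'll grasp it.

```bash
python3 -m jog '[[[4,-2,60,0,0,0.013,60],[4,-2,120,0,0,0.013,60],[4,-2,147,0,0,0.013,60],[4,-2,147,0,0,0.013,60],[4,-2,147,0,0,0.013,15],[4,-2,147,0,0,0.013,15],[4,-2,147,0,0,0.013,15],[4,-2,147,0,0,0.013,15],[4,-2,147,0,0,0.013,15],[4,-2,100,0,0,0.013,15],[4,-2,47,0,0,0.013,15],[4,-2,47,0,0,0.013,15],[4,-2,47,0,0,0.013,15]]]' 40
```

```text
t: 17.77
eef_pos: [0.4248, -0.3232, 0.1115]
ee_rot: [3.141, -0.0, -2.806]
force: [-0.7, 0.1, -2.6]
width: 0.0274
gripper_force: 40.0
```

```bash
python3 -m jog '[[[-344,488,0,0,0,0.443,15],[-344,488,0,0,0,0.443,15],[-344,488,0,0,0,0.443,15],[-344,488,0,0,0,0.443,15],[-344,488,0,0,0,0.443,15],[-344,488,0,0,0,0.443,15],[-344,488,0,0,0,0.443,15],[-344,488,0,0,0,0.443,15],[-344,488,0,0,0,0.443,15],[-344,488,0,0,0,0.443,15],[-344,488,0,0,0,0.443,15],[-344,488,0,0,0,0.443,15],[-344,488,0,0,0,0.443,15],[-344,488,0,0,0,0.443,15]]]'; python3 lk.py w6
```

```text
t: 19.52
eef_pos: [0.5891, 0.2495, 0.112]
ee_rot: [-3.141, -0.0, 3.034]
force: [0.1, -0.5, -2.2]
width: 0.028
gripper_force: 40.0
t 19.52 pos [0.5891 0.2495 0.112 ] rot [-3.1414e+00 -2.0000e-04  3.0337e+00] F [ 0.1 -0.5 -2.2] w 0.028 gf 39.99809682369232
px [320. 256.] z 0.008 plate [array([0.6032, 0.2478]), array([0.0897, 0.0418]), np.float64(83.762)]
px [320. 256.] z 0.02 plate [array([0.5991, 0.2482]), array([0.0856, 0.0399]), np.float64(83.762)]
px [146. 243.] z 0.008 plate [array([0.5815, 0.1328]), array([0.0589, 0.0538]), np.float64(83.7644)]
px [146. 243.] z 0.02 plate [array([0.5784, 0.1385]), array([0.0562, 0.0513]), np.float64(83.7644)]
```

View pics/w6.png

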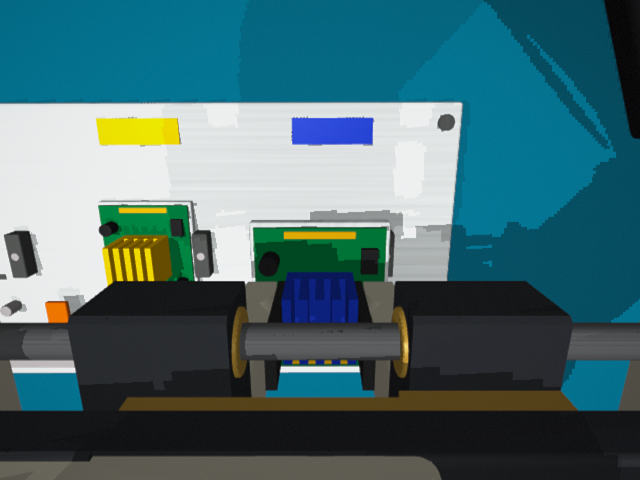

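The blue board is held square over the blue bay, strip at (332,131). I'll lower it and push home.

```bash
python3 -m jog '[[[0,0,50,0,0,0,15],[0,0,75,0,0,0,15],[0,0,84,0,0,0,15],[0,0,86,0,0,0,15],[0,0,88,0,0,0,15],[0,0,88,0,0,0,15],[0,2,88.5,0,0,0,15],[0,4,88.5,0,0,0,15],[0,5,88.5,0,0,0,15],[0,6,88.5,0,0,0,15],[0,7,88.5,0,0,0,15],[0,8,88.5,0,0,0,15],[0,8,88.5,0,0,0,15]]]'
```

```text
t: 21.2
eef_pos: [0.5903, 0.2573, 0.0246]
ee_rot: [-3.14, 0.0, 3.035]
force: [-0.2, -7.8, 7.2]
width: 0.028
gripper_force: 40.0
```

```bash
python3 -m jog '[[[-3,-0.5,0,0,0,0,15],[-6,-0.5,0,0,0,0,15],[-8,-0.5,0,0,0,0,15],[-9,-0.5,0,0,0,0,15],[-10,-0.5,0,0,0,0,15],[-11,-0.5,0,0,0,0,15],[-11,1,-0.3,0,0,0,15],[-11,2,-0.3,0,0,0,15],[-11,2,-0.3,0,0,0,15]]]'
```

```text
t: 22.32
eef_pos: [0.598, 0.2566, 0.0247]
ee_rot: [-3.137, -0.005, 3.034]
force: [-12.7, -9.0, 16.5]
width: 0.0278
gripper_force: 40.0
```

```bash
python3 -m jog '[[[0.7,-0.7,0,0,0,0,15],[0.7,-0.7,0,0,0,0,40],[0.7,-0.7,0,0,0,0,40],[0.7,-0.7,0,0,0,0,40],[0.7,-0.7,-40,0,0,0,40],[0.7,-0.7,-100,0,0,0,60],[0,-60,-150,0,0,0,60],[0,-60,-150,0,0,0,60],[0,-60,-150,0,0,0,60],[0,-60,-150,0,0,0,60]]]'; python3 lk.py w7; python3 - <<'E'
import cv2
cv2.imwrite("pics/c7.png",cv2.resize(cv2.imread("pics/w7.png")[80:330,140:540],(800,500)))
E
```

```text
t: 23.58
eef_pos: [0.5943, 0.2, 0.1722]
ee_rot: [-3.141, -0.002, 3.035]
force: [0.2, 0.5, -0.6]
width: 0.0597
gripper_force: 0.0
t 23.57 pos [0.5943 0.2    0.1722] rot [-3.1406e+00 -1.8000e-03  3.0347e+00] F [ 0.2  0.5 -0.6] w 0.0597 gf 0.0
px [239. 217.] z 0.008 plate [array([0.5885, 0.1346]), array([0.058 , 0.0672]), np.float64(83.8092)]
px [239. 217.] z 0.02 plate [array([0.586 , 0.1373]), array([0.0558, 0.0647]), np.float64(83.8092)]
px [392. 216.] z 0.008 plate [array([0.601 , 0.2581]), array([0.0579, 0.0671]), np.float64(83.8375)]
px [392. 216.] z 0.02 plate [array([0.598 , 0.2562]), array([0.0557, 0.0646]), np.float64(83.8375)]
```

View pics/c7.png

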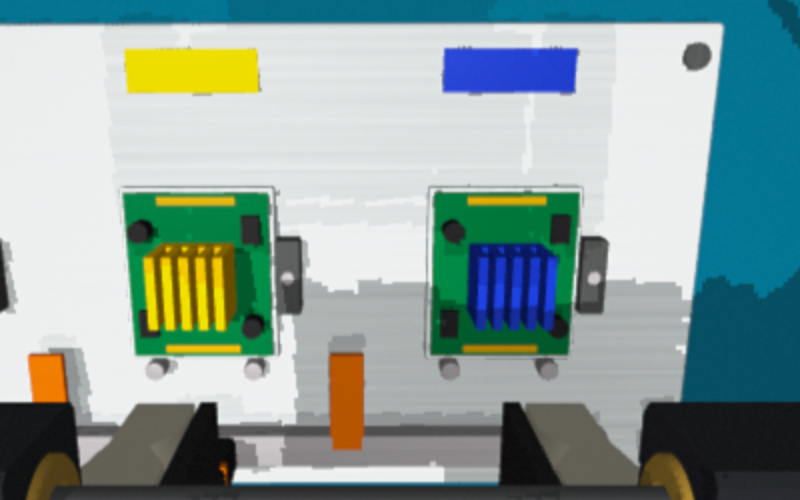

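Both boards are home in their bays: edges touch the stops (287,277 and 592,277) and dowels (row 368), yaw 83.8° on both. Now I'll shut the lock.

```bash
python3 -m jog '[[[-70,-63,0,0,0,0,60],[-70,-63,0,0,0,0,60],[-70,-63,0,0,0,0,60],[-70,-63,60,0,0,0,60],[-70,-63,115,0,0,0,60],[-70,-63,135,0,0,0,60],[-70,-63,135,0,0,0,60],[-70,-63,135,0,0,0,15],[-70,-63,135,0,0,0,15],[-70,-63,135,0,0,0,15],[-70,-63,135,0,0,0,15]]]' 15
```

```text
t: 25.0
eef_pos: [0.658, 0.1296, 0.0396]
ee_rot: [3.141, 0.001, 3.035]
force: [0.7, 0.0, 2.6]
width: 0.0257
gripper_force: 15.4
```

```bash
python3 -m jog '[[[0,8,0,0,0,0,15],[0,16,0,0,0,0,15],[0,24,0,0,0,0,15],[0,32,0,0,0,0,15],[0,40,0,0,0,0,15],[0,44,0,0,0,0,15],[0,46,0,0,0,0,15],[0,48,0,0,0,0,15],[0,49,0,0,0,0,15],[0,50,0,0,0,0,15],[0,50,0,0,0,0,15]]]'
```

```text
t: 26.38
eef_pos: [0.6629, 0.1773, 0.0395]
ee_rot: [-3.139, -0.001, 3.035]
force: [-0.9, -11.5, 7.7]
width: 0.0258
gripper_force: 15.0
```

At the left stop: 48 mm of travel and 11.5 N of resistance. I'll release, withdraw and check.

```bash
python3 -m jog '[[[0,-1,0,0,0,0,60],[0,-1,0,0,0,0,60],[0,-1,0,0,0,0,60],[0,-1,-60,0,0,0,60],[0,-1,-120,0,0,0,60],[70,20,-140,0,0,0,60],[70,20,-140,0,0,0,60],[70,20,-140,0,0,0,60],[70,20,-140,0,0,0,60]]]'; python3 lk.py w8; python3 - <<'E'
import cv2
cv2.imwrite("pics/c8.png",cv2.resize(cv2.imread("pics/w8.png")[80:330,140:540],(800,500)))
E
```

```text
t: 27.5
eef_pos: [0.5958, 0.2066, 0.1782]
ee_rot: [-3.141, -0.001, 3.035]
force: [-0.3, -0.4, -0.5]
width: 0.06
gripper_force: 0.0
t 27.5 pos [0.5958 0.2066 0.1782] rot [-3.1410e+00 -6.0000e-04  3.0349e+00] F [-0.3 -0.4 -0.5] w 0.06 gf 0.0
px [382. 214.] z 0.008 plate [array([0.6016, 0.2578]), array([0.0578, 0.0682]), np.float64(83.8424)]
px [382. 214.] z 0.02 plate [array([0.5987, 0.2562]), array([0.0557, 0.0657]), np.float64(83.8424)]
px [232. 213.] z 0.008 plate [array([0.5883, 0.1344]), array([0.058 , 0.0682]), np.float64(83.8009)]
px [232. 213.] z 0.02 plate [array([0.5859, 0.1374]), array([0.0558, 0.0657]), np.float64(83.8009)]
```

View pics/c8.png

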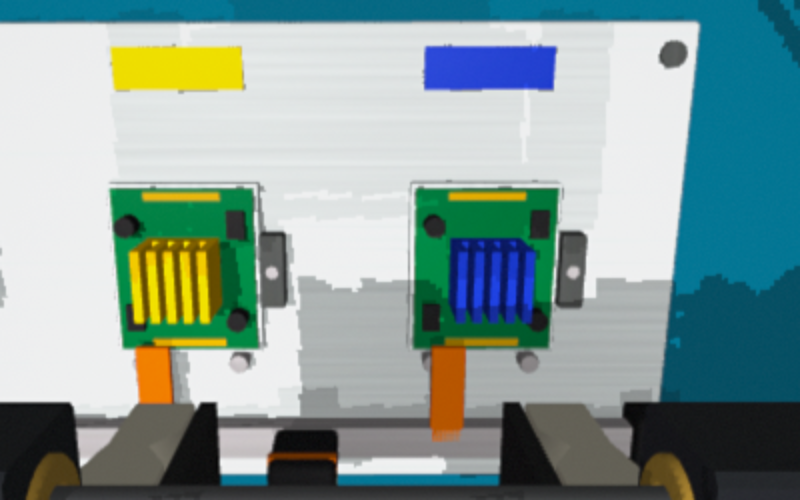

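Both boards are still home, and the tabs sit over their far edges at (155,365) and (447,365). The arm is clear of everything, so I'll hand in.

```bash
python3 -c "
from station import arm
print(arm.job_done())"
```

```text
the job is handed in; nothing more can be done
None
```

I opened the lock, pushed the yellow and blue boards home in their bays, slid the lock to its left end and handed the job in; no red board showed in either camera view, and the hand-in call returned no verdict.

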